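# Find the hidden bearer and stand the riveting anvil over it

## Robot

A 6-joint arm with a two-finger parallel gripper is mounted at the origin on the work surface. World frame = base frame: x ahead of the robot, y to its left, z up, the work surface at z = 0. Lengths are in mm, angles in rad, forces in N, time in s.
With the tool pointing down it reaches from about 325 to 900 mm from the base axis. Payload 3.5 kg.
Tool frame: the origin (TCP) lies midway between the tips of the shut fingers; the grasp point (between the pads) lies 19 mm behind it; x points along the fingers, y is the direction in which the jaws open and shut, and the axes are right-handed (so a half turn about x gives the same grasp; the last joint's range is limited). The gripper opens to 85 mm and grips with 20 to 120 N. Pads are 22 mm wide; open, the fingers measure 114 mm over their backs; the gripper's body (76 mm by 85 mm) begins 54 mm behind the grasp point. The pads swing forward as they close: fully open they stand 13 mm farther back than shut.
Start: joints at [1.009, 0.276, -0.026, 1.268, 0, 1.467], TCP at [276.801, 560.36, 231.313] pointing down, gripper open.
Joint ranges: [-3.12, 3.12], [-0.85, 1.88], [-1.08, 1.24], [-1.95, 2.15], [-1.57, 1.53], [-3.14, 3.14]. Speed limits (rad/s): [2.57, 2.57, 3.14, 3.14, 3.14, 3.14].

## Interface

Orientations are given as a 3x3 rotation matrix whose columns are the frame's x, y, z axes.
In Python, from cell import bot, viewer gives the robot as it stands.
- The arm moves only by the tool drive_tool, never from a script. Its argument "rows" is a list of rows, each a list of 6 numbers: the shift along the world's x, y, z in cm, then the turn, a rotation vector about the world's x, y, z in rad. In form: [[x, y, z, ax, ay, az], ...]. A call has 1 to 5 rows; each row is the pose to reach, as a shift and turn from the pose measured when the call began; what a row does not reach only later rows make up. A row lasts 1/8 s, in which the tool goes at most 62.5 mm and 10.7 degrees, less where a joint would pass 70% of its speed; a pose out of reach is approached as far as the arm can. A call with a gripper value outside its range is refused whole. "hand" is the opening, from 0 (shut) to 1 (fully open), set as the call begins (left out, the last holds). The fingers move at their own pace and stop on an object; "grip_force" is the grip in N (left out, the last holds). Time passes only in rows, so rows that repeat a pose let the fingers close. It gives the time, the measured TCP pose, the force and the opening at its end, in the units of the state.
- bot.get_state(): the state, without advancing time (a new reading comes with each control period).
- viewer.camera(name): name is "scene" or "top" or "wrist"; returns a dict with "image" (400x640x3 uint8, red, green, blue), "K" (3x3 intrinsics, pixels), "R" (3x3) and "t" (3): a world point X has camera coordinates R X + t; the wrist camera has in their place "hand_eye" (4x4, takes a point from camera to tool coordinates, whose origin is the TCP and whose axes are the tool frame's). Camera axes: x right, y down, z forward; pixel columns grow to the right and rows downward; lengths in mm; the calibration is good to about 2 mm. A picture is of the moment at which its call begins: read the wrist's pose just before it. There is no depth.
- bot.close_job(): hands the job in, once; it reports no verdict.
Trained networks look in a picture, given as the dict that the camera call returned (one of the last four; its "shot" number tells which), for a name from the list of things; names that differ only in an ending like _2 or _b are one class to them, and where a whole thing is asked for, a point or a joint stands for the part that bears it (a point fixed in the world has none). Each returns a list of dicts, best first, with "score" (0 to 1); they miss things now and then, are a little off and sometimes report something else, mostly with a low value. They report only what shows in the picture. A call takes as long as a camera call.
- viewer.cut_out(picture, label): "mask" (400x640 bool, what is visible of it).
- viewer.pinpoint(picture, label): "position" ([x, y, z] in mm, in the coordinates of the camera as it stood for that picture, good to about 4 mm: a listed point, or the origin of a listed thing).
The state is a dict: "time_s": time; "joints": joint angles; "qd": joint speeds; "joint_torque": joint torques, N m; "ee_pos": TCP position; "eef_rot": TCP orientation; "contact_force": force on the tool from outside, world axes, zero at the start; "torque": the same for the moment, N m; "opening": opening from 0.0 (shut) to 1.0 (fully open).
Only numpy, scipy, OpenCV 4.12 (cv2) and the standard library are available. Lean on these libraries where they do the work, as an engineer would, in place of code of your own. Each camera call takes 0.05 s, during which the arm holds its last target.

## Task

Before riveting, find the bearer hidden under the springy wooden panel: press gently along the panel with the fingertips (never harder than about 15 N) until you feel where it turns stiff. Then pick up the steel anvil, carry it over and stand it upright on the panel right over the bearer, so that it does not sink in or lean; never let its weight rest on an unsupported part of the panel. Leave the jar, spool and tray alone.

Things in the scene. Friction and masses are not known exactly. Their poses are not given: they have to be found in the camera images.
- deck: Fixed wooden deck on the table, 130 (x) by 400 (y) by 60 mm high. Origin at the centre of its underside, z up, y along its length. On top a springy light plywood panel of narrow cross laths, 110 (x) by 340 (y) mm, between two brown rigid end rails (30 mm in y each, flush with it). Brown skirts on the long sides end 5 mm lower and hide the inside.
- panel_mid (a point): Middle of the panel's top face, 60 mm above the table, axes as the deck. Away from the bearer the panel gives about 1.1 mm per newton of fingertip force, as a smooth sag some 30 mm to each side, and springs back; over the bearer (about 40 mm in y) it gives under 0.2, rising gradually over the 30 mm beside it. Over 25 N from the fingertips, or the anvil's weight sinking in over 2.5 mm, harms it.
- panel_left (a point): The panel's end at +y of the deck: on the top face, at the border to the end rail, 170 mm from panel_mid. One bearer, 30 mm wide in y, runs across the full width in x, touching the panel from below, unseen; its middle lies anywhere within 120 mm of panel_mid in y.
- panel_right (a point): The panel's end at -y of the deck: on the top face, at the border to the end rail, 170 mm from panel_mid.
- anvil: Loose steel riveting anvil of about 0.7 kg, standing on the table: square dark foot 50 x 50 x 20 mm, on it an upright bright round post 30 mm in diameter, 60 mm tall; 80 mm high in all. Origin at the centre of the underside, z up along the post, x and y along the foot's edges.
- anvil_foot (a point): The centre of the underside of the anvil's foot (same as the anvil's origin).
- anvil_post (a point): A point on the axis of the post, 55 mm above the underside: a good height to grip.
- rivet_jar: Bystander: clear jar with red cap, 52 mm in diameter, 65 mm high, origin at the centre of its underside.
- thread_spool: Bystander: blue spool, 50 mm in diameter, 60 mm high, origin at the centre of its underside.
- eyelet_tray: Bystander: open orange tray 60 x 60 x 30 mm, origin at the centre of its underside.

How it is judged (in metres and radians):
On the way, in this order (a step that is already met when the one before it is completed fails the run):
1. the panel is pressed with the fingertips (over 2 N) while the anvil still stands where it was (contact force between the fingers and deck above 2 N and distance of anvil from where it was at the start of the episode below 0.02 m), for 0.1 s.
2. the anvil is lifted above the panel's height (z of anvil_foot in the frame of panel_mid above 0.005 m), for 0.1 s.
At the end, for the whole second after the job is handed in: The anvil stands released and at rest on the panel over the bearer: its foot sunk less than 1.3 mm below the panel's top face, leaning less than 0.04 rad (about 2 degrees), its axis within 34 mm of the panel's middle in x and 144 mm in y, so clear of the end rails (z of anvil_foot in the frame of panel_mid between -0.0013 and 0.003 m and y of anvil_foot in the frame of panel_mid between -0.144 and 0.144 m and x of anvil_foot in the frame of panel_mid between -0.034 and 0.034 m and angle between anvil's own z axis and vertical below 0.04 rad and contact force between anvil and deck above 3 N and linear speed of anvil below 0.02 m/s); the robot touches nothing.
It fails at once if the fingertips press on the deck with more than 25 N (contact force between the fingers and deck above 25 N).
It fails at once if the anvil bears on the panel with more than 3 N where it sinks more than 2.5 mm (not supported by the bearer) (contact force between anvil and deck above 3 N and z of anvil_foot in the frame of panel_mid between -0.02 and -0.0025 m).
It fails at once if the jar is moved more than 30 mm (distance of rivet_jar from where it was at the start of the episode above 0.03 m).
It fails at once if the spool is moved more than 30 mm (distance of thread_spool from where it was at the start of the episode above 0.03 m).
It fails at once if the tray is moved more than 30 mm (distance of eyelet_tray from where it was at the start of the episode above 0.03 m).
It also fails if it takes over 67 s, if anything falls off the work surface, if the arm or the gripper's body presses on something with over 40 N, if the wrist force passes 120 N, or if a joint passes its speed limit or range.

## Working session

There is one attempt and no reset: what is moved stays moved. The work goes in short steps, Python scripts to look and compute and a tool call to move; the robot and the scene stay as the last step left them, time stands still between calls to the robot, and variables do not carry over. Pictures are saved under pics/ and viewed, and the job is handed in when it is done.

Besides the shell and the picture viewer there is one more tool, called in YAML: its name, and indented under it one key for each argument. drive_tool: Moves the arm, as the interface text tells. Its arguments: {"type":"object","properties":{"rows":{"type":"array"},"hand":{"type":"number"},"grip_force":{"type":"number"}},"required":["rows"]}

```bash
mkdir -p pics; ls
cat > h.py <<'E'
import numpy as np, cv2
from cell import bot, viewer
def save(p,n): cv2.imwrite('pics/'+n+'.png', p['image'][:,:,::-1])
def world(p,c):
    return p['R'].T@(np.array(c)-p['t'])
E
python3 - <<'E'
from h import *
s=bot.get_state(); print({k:np.round(v,3).tolist() for k,v in s.items()})
for n in ['scene','top']:
    p=viewer.camera(n); save(p,n+'0')
    for l in ['deck','panel_mid','panel_left','panel_right','anvil','anvil_post','rivet_jar','thread_spool','eyelet_tray']:
        print(n,l,[(round(d['score'],2),np.round(world(p,d['position'])).tolist()) for d in viewer.pinpoint(p,l)[:2]])
print(bot.get_state()['time_s'])
E
```

```text
pics
{'time_s': 0.0, 'joints': [1.009, 0.277, -0.028, 1.268, -0.0, 1.467], 'qd': [0.001, 0.001, 0.001, 0.001, 0.002, -0.001], 'joint_torque': [-0.001, -44.551, 29.52, 0.016, -0.0, 0.0], 'ee_pos': [276.376, 559.696, 230.143], 'eef_rot': [[-0.001, 0.443, 0.897], [-0.002, 0.897, -0.443], [-1.0, -0.002, -0.0]], 'contact_force': [0.275, 0.276, 0.016], 'torque': [0.037, 0.022, 0.003], 'opening': 1.001}
scene deck [(0.96, [610.0, -8.0, 3.0]), (0.6, [628.0, -178.0, 63.0])]
scene panel_mid [(0.84, [612.0, -9.0, 56.0])]
scene panel_left [(0.61, [595.0, 159.0, 65.0])]
scene panel_right [(0.57, [631.0, -179.0, 61.0])]
scene anvil [(0.65, [434.0, 198.0, 2.0]), (0.28, [429.0, 197.0, 54.0])]
scene anvil_post [(0.96, [430.0, 196.0, 53.0])]
scene rivet_jar [(0.85, [439.0, 82.0, 2.0])]
scene thread_spool [(0.76, [447.0, -209.0, 4.0])]
scene eyelet_tray [(0.58, [452.0, -78.0, -0.0])]
top deck [(0.91, [606.0, -6.0, 5.0])]
top panel_mid [(0.62, [608.0, -10.0, 64.0])]
top panel_left [(0.91, [596.0, 160.0, 59.0])]
top panel_right []
top anvil [(0.97, [433.0, 196.0, 2.0])]
top anvil_post [(0.89, [429.0, 197.0, 56.0]), (0.22, [434.0, 78.0, 1.0])]
top rivet_jar [(0.74, [436.0, 72.0, 2.0])]
top thread_spool [(0.78, [448.0, -208.0, 3.0])]
top eyelet_tray [(0.61, [449.0, -79.0, 1.0]), (0.31, [610.0, -11.0, 62.0])]
1.0
```

View images.

View pics/top0.png

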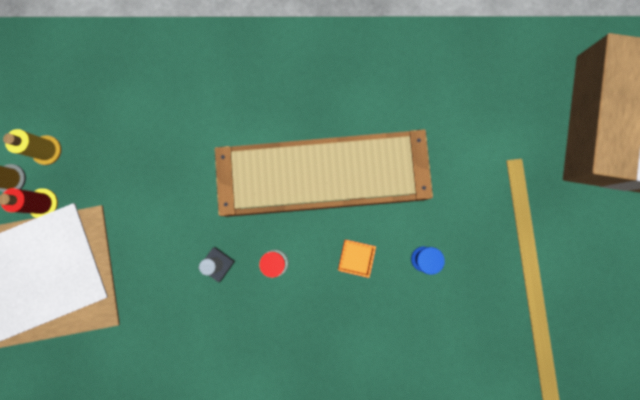

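View pics/scene0.png

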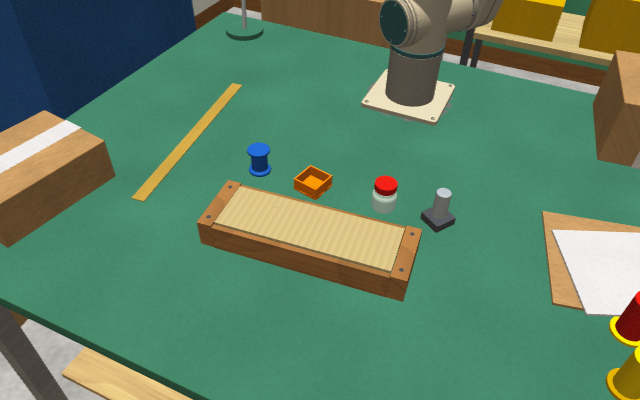

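drive_tool:
  rows:
    - [3.6, -5, -1, 0, 0, 0]
    - [7.2, -10, -2, 0, 0, 0]
    - [10.8, -15, -4, 0, 0, 0]
    - [14.4, -20, -6, 0, 0, 0]
    - [18, -25, -8, 0, 0, 0]
  hand: 0
  grip_force: 40

```text
time_s: 1.62
ee_pos: [454.1, 314.2, 153.2]
eef_rot: [[0.001, 0.443, 0.897], [0.001, 0.897, -0.443], [-1.0, 0.001, 0.001]]
contact_force: [0.4, 0.9, -0.0]
opening: 0.004
```

drive_tool:
  rows:
    - [3.6, -5, -1, 0, 0, 0]
    - [7.2, -10, -2, 0, 0, 0]
    - [10.8, -15, -3, 0, 0, 0]
    - [14.3, -20, -5, 0, 0, 0]
    - [14.3, -20, -5, 0, 0, 0]

```text
time_s: 2.25
ee_pos: [598.6, 110.7, 101.8]
eef_rot: [[0.0, 0.447, 0.894], [-0.0, 0.894, -0.447], [-1.0, -0.0, 0.0]]
contact_force: [-0.5, 0.2, -0.0]
opening: 0.002
```

Run:
```python
from h import *
s=bot.get_state()
p=viewer.camera('wrist'); save(p,'w1')
R=np.array(s['eef_rot']);H=np.array(p['hand_eye'])
for l in ['panel_mid','panel_left','deck','anvil','anvil_post']:
    for d in viewer.pinpoint(p,l)[:1]:
        c=H[:3,:3]@d['position']+H[:3,3]; print(l,d['score'],np.round(R@c+s['ee_pos'],1))
for i in range(4):
    s=bot.get_state(); print(np.round(s['ee_pos'],2),np.round(s['contact_force'],2),s['time_s'])
```

```text
panel_mid 0.7 [611.   -7.   60.1]
deck 0.65 [611.6 -10.5  -4.6]
[596.6  115.56 103.8 ] [ 0.38  0.5  -0.27] 2.55
[596.6  115.56 103.8 ] [ 0.38  0.5  -0.27] 2.55
[596.6  115.56 103.8 ] [ 0.38  0.5  -0.27] 2.55
[596.6  115.56 103.8 ] [ 0.38  0.5  -0.27] 2.55
```

View pics/w1.png

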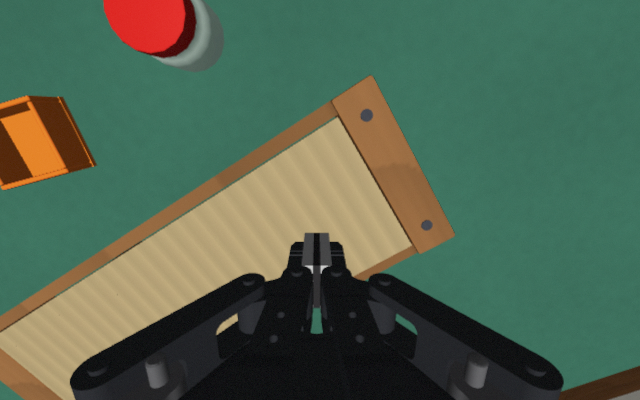

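drive_tool:
  rows:
    - [0.2, -0.5, -2, 0, 0, 0]
    - [0.2, -0.5, -3.4, 0, 0, 0]
    - [0.2, -0.5, -3.6, 0, 0, 0]
    - [0.2, -0.5, -3.6, 0, 0, 0]

```text
time_s: 3.05
ee_pos: [598.4, 111.0, 67.9]
eef_rot: [[0.001, 0.44, 0.898], [0.001, 0.898, -0.44], [-1.0, 0.001, 0.001]]
contact_force: [-1.2, -1.1, -0.9]
opening: 0.0
```

drive_tool:
  rows:
    - [0, 0, -0.1, 0, 0, 0]
    - [0, 0, -0.2, 0, 0, 0]
    - [0, 0, -0.3, 0, 0, 0]
    - [0, 0, -0.3, 0, 0, 0]

```text
time_s: 3.55
ee_pos: [598.4, 110.9, 64.9]
eef_rot: [[0.001, 0.44, 0.898], [0.001, 0.898, -0.44], [-1.0, 0.001, 0.001]]
contact_force: [0.1, 0.7, 0.7]
opening: 0.002
```

drive_tool:
  rows:
    - [0, 0, -0.1, 0, 0, 0]
    - [0, 0, -0.2, 0, 0, 0]
    - [0, 0, -0.3, 0, 0, 0]
    - [0, 0, -0.3, 0, 0, 0]

```text
time_s: 4.05
ee_pos: [598.2, 110.9, 61.7]
eef_rot: [[0.001, 0.44, 0.898], [0.001, 0.898, -0.44], [-1.0, 0.001, 0.0]]
contact_force: [-0.0, -0.2, -0.9]
opening: -0.001
```

drive_tool:
  rows:
    - [0, 0, -0.1, 0, 0, 0]
    - [0, 0, -0.15, 0, 0, 0]
    - [0, 0, -0.15, 0, 0, 0]

```text
time_s: 4.42
ee_pos: [598.2, 110.9, 60.1]
eef_rot: [[0.001, 0.44, 0.898], [0.001, 0.898, -0.44], [-1.0, 0.001, 0.0]]
contact_force: [-0.3, -0.1, -0.0]
opening: 0.001
```

drive_tool:
  rows:
    - [0, 0, -0.1, 0, 0, 0]
    - [0, 0, -0.15, 0, 0, 0]
    - [0, 0, -0.15, 0, 0, 0]

```text
time_s: 4.8
ee_pos: [598.3, 110.9, 58.7]
eef_rot: [[0.001, 0.44, 0.898], [0.001, 0.898, -0.44], [-1.0, 0.001, 0.001]]
contact_force: [-0.1, 0.3, 1.2]
opening: -0.001
```

drive_tool:
  rows:
    - [0, 0, -0.1, 0, 0, 0]
    - [0, 0, -0.2, 0, 0, 0]
    - [0, 0, -0.2, 0, 0, 0]
    - [0, 0, -0.2, 0, 0, 0]

```text
time_s: 5.3
ee_pos: [598.4, 110.9, 56.9]
eef_rot: [[0.001, 0.44, 0.898], [0.001, 0.898, -0.44], [-1.0, 0.001, 0.001]]
contact_force: [-0.0, -0.3, 2.4]
opening: -0.004
```

drive_tool:
  rows:
    - [0, 0, 0.15, 0, 0, 0]
    - [0.1, -1, 0.15, 0, 0, 0]
    - [0.2, -2, 0.15, 0, 0, 0]
    - [0.2, -2, 0.15, 0, 0, 0]

```text
time_s: 5.8
ee_pos: [600.6, 89.6, 58.3]
eef_rot: [[0.001, 0.442, 0.897], [-0.0, 0.897, -0.442], [-1.0, 0.001, 0.001]]
contact_force: [-0.4, -0.5, 1.0]
opening: 0.004
```

drive_tool:
  rows:
    - [0.1, -1, 0, 0, 0, 0]
    - [0.2, -2, 0, 0, 0, 0]
    - [0.2, -2, 0, 0, 0, 0]
    - [0.2, -2, 0, 0, 0, 0]

```text
time_s: 6.3
ee_pos: [602.6, 69.2, 58.3]
eef_rot: [[0.001, 0.442, 0.897], [-0.001, 0.897, -0.442], [-1.0, 0.0, 0.002]]
contact_force: [-0.5, -0.6, 0.9]
opening: 0.004
```

drive_tool:
  rows:
    - [0.1, -1, 0, 0, 0, 0]
    - [0.2, -2, 0, 0, 0, 0]
    - [0.2, -2, 0, 0, 0, 0]
    - [0.2, -2, 0, 0, 0, 0]

```text
time_s: 6.8
ee_pos: [604.7, 48.7, 58.3]
eef_rot: [[0.001, 0.443, 0.897], [-0.001, 0.897, -0.443], [-1.0, -0.0, 0.002]]
contact_force: [-0.9, -0.9, 0.8]
opening: 0.001
```

drive_tool:
  rows:
    - [0.1, -1, 0, 0, 0, 0]
    - [0.2, -2, 0, 0, 0, 0]
    - [0.2, -2, 0, 0, 0, 0]
    - [0.2, -2, 0, 0, 0, 0]

```text
time_s: 7.3
ee_pos: [606.8, 28.2, 58.4]
eef_rot: [[0.002, 0.443, 0.896], [-0.002, 0.896, -0.443], [-1.0, -0.001, 0.002]]
contact_force: [0.4, 0.5, 0.8]
opening: 0.002
```

drive_tool:
  rows:
    - [0.1, -1, 0, 0, 0, 0]
    - [0.2, -2, 0, 0, 0, 0]
    - [0.2, -2, 0, 0, 0, 0]
    - [0.2, -2, 0, 0, 0, 0]

```text
time_s: 7.8
ee_pos: [608.9, 7.8, 58.4]
eef_rot: [[0.002, 0.444, 0.896], [-0.002, 0.896, -0.444], [-1.0, -0.001, 0.003]]
contact_force: [0.1, -0.7, 1.8]
opening: 0.0
```

drive_tool:
  rows:
    - [0.1, -1, 0, 0, 0, 0]
    - [0.2, -2, 0, 0, 0, 0]
    - [0.2, -2, 0, 0, 0, 0]
    - [0.2, -2, 0, 0, 0, 0]

```text
time_s: 8.3
ee_pos: [611.0, -12.7, 58.4]
eef_rot: [[0.002, 0.444, 0.896], [-0.003, 0.896, -0.444], [-1.0, -0.002, 0.003]]
contact_force: [0.2, -0.9, 1.1]
opening: -0.004
```

drive_tool:
  rows:
    - [0.1, -1, 0, 0, 0, 0]
    - [0.2, -2, 0, 0, 0, 0]
    - [0.2, -2, 0, 0, 0, 0]
    - [0.2, -2, 0, 0, 0, 0]

```text
time_s: 8.8
ee_pos: [613.1, -33.1, 58.5]
eef_rot: [[0.002, 0.445, 0.896], [-0.003, 0.896, -0.445], [-1.0, -0.002, 0.003]]
contact_force: [0.3, -0.0, 1.0]
opening: -0.003
```

drive_tool:
  rows:
    - [0.1, -1, 0, 0, 0, 0]
    - [0.2, -2, 0, 0, 0, 0]
    - [0.2, -2, 0, 0, 0, 0]
    - [0.2, -2, 0, 0, 0, 0]

```text
time_s: 9.3
ee_pos: [615.9, -53.8, 59.3]
eef_rot: [[0.004, 0.445, 0.896], [-0.004, 0.896, -0.445], [-1.0, -0.002, 0.005]]
contact_force: [-1.1, 0.3, 4.2]
opening: 0.002
```

drive_tool:
  rows:
    - [0.1, -1, 0, 0, 0, 0]
    - [0.2, -2, 0, 0, 0, 0]
    - [0.2, -2, 0, 0, 0, 0]
    - [0.2, -2, 0, 0, 0, 0]

```text
time_s: 9.8
ee_pos: [618.4, -75.1, 59.6]
eef_rot: [[0.004, 0.446, 0.895], [-0.006, 0.895, -0.446], [-1.0, -0.004, 0.007]]
contact_force: [0.3, -2.0, 4.6]
opening: 0.003
```

drive_tool:
  rows:
    - [0.1, -1, 0, 0, 0, 0]
    - [0.1, -1, 0, 0, 0, 0]
    - [0.1, -1, 0, 0, 0, 0]

```text
time_s: 10.18
ee_pos: [619.5, -85.8, 59.6]
eef_rot: [[0.005, 0.446, 0.895], [-0.008, 0.895, -0.446], [-1.0, -0.005, 0.007]]
contact_force: [0.0, -0.7, 3.8]
opening: 0.003
```

drive_tool:
  rows:
    - [0.1, -1, 0, 0, 0, 0]
    - [0.1, -1, 0, 0, 0, 0]
    - [0.1, -1, -0.05, 0, 0, 0]

```text
time_s: 10.55
ee_pos: [620.5, -96.2, 59.3]
eef_rot: [[0.005, 0.446, 0.895], [-0.009, 0.895, -0.446], [-1.0, -0.006, 0.008]]
contact_force: [-1.6, 1.3, 6.2]
opening: 0.001
```

drive_tool:
  rows:
    - [0.1, -1, 0, 0, 0, 0]
    - [0.1, -1, 0, 0, 0, 0]
    - [0.1, -1, -0.05, 0, 0, 0]

```text
time_s: 10.92
ee_pos: [621.4, -107.2, 58.6]
eef_rot: [[0.004, 0.447, 0.895], [-0.011, 0.895, -0.447], [-1.0, -0.008, 0.008]]
contact_force: [-0.2, -3.0, 2.1]
opening: -0.002
```

drive_tool:
  rows:
    - [0, 0, -0.1, 0, 0, 0]
    - [0, 0, -0.2, 0, 0, 0]
    - [0, 0, -0.2, 0, 0, 0]
    - [0, 0, -0.2, 0, 0, 0]

```text
time_s: 11.42
ee_pos: [621.5, -107.3, 57.9]
eef_rot: [[0.004, 0.447, 0.895], [-0.011, 0.895, -0.447], [-1.0, -0.008, 0.009]]
contact_force: [-1.8, -0.2, 9.5]
opening: -0.002
```

drive_tool:
  rows:
    - [0, 0, 0.6, 0, 0, 0]
    - [-0.2, 2.5, 0.6, 0.005, 0, 0]
    - [-0.6, 6.5, 0.6, 0.01, 0, 0]
    - [-0.6, 6.5, 0.6, 0.01, 0, 0]
    - [-0.6, 6.5, 0.2, 0.01, 0, 0]

```text
time_s: 12.05
ee_pos: [615.3, -41.4, 59.6]
eef_rot: [[0.004, 0.446, 0.895], [-0.001, 0.895, -0.446], [-1.0, 0.001, 0.004]]
contact_force: [0.2, -0.4, 1.0]
opening: 0.001
```

drive_tool:
  rows:
    - [0, 0, -0.1, 0, 0, 0]
    - [0, 0, -0.2, 0, 0, 0]
    - [0, 0, -0.2, 0, 0, 0]
    - [0, 0, -0.2, 0, 0, 0]

```text
time_s: 12.55
ee_pos: [615.3, -41.6, 58.0]
eef_rot: [[0.004, 0.446, 0.895], [-0.001, 0.895, -0.446], [-1.0, 0.001, 0.004]]
contact_force: [-2.4, 1.5, 5.1]
opening: -0.001
```

drive_tool:
  rows:
    - [0, 0, 0.4, 0, 0, 0]
    - [0.1, -1, 0.4, 0, 0, 0]
    - [0.1, -1, 0, 0, 0, 0]
    - [0.1, -1, 0, 0, 0, 0]
    - [0.1, -1, 0, 0, 0, 0]

```text
time_s: 13.18
ee_pos: [617.3, -53.1, 59.1]
eef_rot: [[0.006, 0.447, 0.894], [-0.004, 0.894, -0.447], [-1.0, -0.001, 0.007]]
contact_force: [-1.4, -1.1, 6.1]
opening: -0.003
```

drive_tool:
  rows:
    - [0, 0, 0.4, 0, 0, 0]
    - [0.1, -1, 0.4, 0, 0, 0]
    - [0.1, -1, 0, 0, 0, 0]
    - [0.1, -1, 0, 0, 0, 0]
    - [0.1, -1, 0, 0, 0, 0]

```text
time_s: 13.8
ee_pos: [618.8, -64.2, 59.6]
eef_rot: [[0.007, 0.448, 0.894], [-0.005, 0.894, -0.448], [-1.0, -0.002, 0.009]]
contact_force: [-1.4, -3.2, 5.1]
opening: -0.005
```

drive_tool:
  rows:
    - [0, 0, 0.6, 0, 0, 0]
    - [0.2, -2.5, 0.6, 0, 0, 0]
    - [0.5, -5, 0.6, -0.01, 0, 0]
    - [0.5, -5, 0.6, -0.01, -0.01, 0]

```text
time_s: 14.3
ee_pos: [624.2, -115.7, 65.3]
eef_rot: [[0.017, 0.45, 0.893], [-0.015, 0.893, -0.449], [-1.0, -0.006, 0.023]]
contact_force: [0.4, 0.3, 0.1]
opening: 0.002
```

drive_tool:
  rows:
    - [0, 0, -0.4, 0, 0, 0]
    - [0, 0, -0.6, 0, 0, 0]
    - [0, 0, -0.7, 0, 0, 0]
    - [0, 0, -0.7, 0, 0, 0]

```text
time_s: 14.8
ee_pos: [624.0, -115.2, 58.3]
eef_rot: [[0.017, 0.449, 0.893], [-0.015, 0.893, -0.449], [-1.0, -0.006, 0.022]]
contact_force: [-0.5, -0.5, 1.4]
opening: 0.002
```

drive_tool:
  rows:
    - [0, 0, -0.1, 0, 0, 0]
    - [0, 0, -0.15, 0, 0, 0]
    - [0, 0, -0.15, 0, 0, 0]
    - [0, 0, -0.15, 0, 0, 0]

```text
time_s: 15.3
ee_pos: [624.1, -115.3, 57.5]
eef_rot: [[0.017, 0.449, 0.893], [-0.015, 0.893, -0.449], [-1.0, -0.006, 0.022]]
contact_force: [-1.9, 0.0, 4.8]
opening: 0.001
```

drive_tool:
  rows:
    - [0, 0, 0.8, 0.015, 0.017, 0]
    - [-0.1, 1, 0.8, 0.015, 0.017, 0]
    - [-0.1, 1, 0.8, 0.015, 0.017, 0]

```text
time_s: 15.68
ee_pos: [622.7, -104.1, 65.0]
eef_rot: [[-0.0, 0.448, 0.894], [0.0, 0.894, -0.448], [-1.0, 0.0, -0.0]]
contact_force: [-0.4, -0.7, -0.9]
opening: 0.002
```

drive_tool:
  rows:
    - [-1, 2, 5, 0, 0, 0]
    - [-4, 6, 8, 0, 0, 0]
    - [-7, 11, 10, 0, 0, 0]
    - [-10, 16, 11, 0, 0, 0]
    - [-13, 21, 11, 0, 0, 0]
  hand: 1

```text
time_s: 16.3
ee_pos: [492.1, 107.5, 175.8]
eef_rot: [[0.002, 0.448, 0.894], [0.001, 0.894, -0.448], [-1.0, 0.002, 0.002]]
contact_force: [0.3, 0.9, 0.4]
opening: 0.997
```

drive_tool:
  rows:
    - [-3, 4.5, 1, 0, 0, 0]
    - [-6, 9, 1, 0, 0, 0]
    - [-6, 9, 1, 0, 0, 0]
    - [-6, 9, 1, 0, 0, 0]

```text
time_s: 16.8
ee_pos: [432.0, 197.4, 185.5]
eef_rot: [[0.003, 0.448, 0.894], [0.0, 0.894, -0.448], [-1.0, 0.001, 0.002]]
contact_force: [-0.8, -0.6, 0.1]
opening: 0.998
```

Run:
```python
from h import *
s=bot.get_state(); print(np.round(s['ee_pos'],1),np.round(s['joints'],2))
p=viewer.camera('wrist'); save(p,'w2')
R=np.array(s['eef_rot']);H=np.array(p['hand_eye'])
for l in ['anvil','anvil_post','anvil_foot']:
    for d in viewer.pinpoint(p,l)[:1]:
        c=H[:3,:3]@d['position']+H[:3,3]; print(l,d['score'],np.round(R@c+s['ee_pos'],1))
print(bot.get_state()['ee_pos'])
```

```text
[432.  197.4 185.5] [ 0.29  0.04 -0.41  1.12 -0.    0.76]
anvil 0.75 [ 4.344e+02  1.976e+02 -3.000e-01]
anvil_post 0.81 [434.8 199.   51.3]
anvil_foot 0.56 [435.5 195.5  -7.1]
[432.8390126  196.48976576 185.58989737]
```

View pics/w2.png

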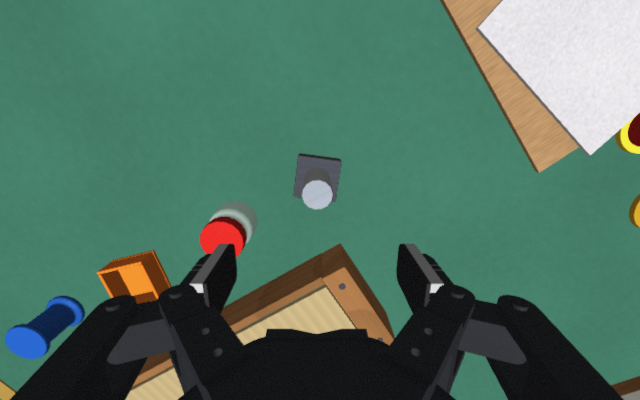

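drive_tool:
  rows:
    - [0.1, 0, -5, 0, 0, 0]
    - [0.1, 0, -9, 0, 0, 0]
    - [0.1, 0, -12, 0, 0, 0]
    - [0.1, 0, -14, 0, 0, 0]
    - [0.1, 0, -14.5, 0, 0, 0]

```text
time_s: 17.62
ee_pos: [433.1, 195.3, 39.1]
eef_rot: [[-0.001, 0.452, 0.892], [-0.001, 0.892, -0.452], [-1.0, -0.001, -0.001]]
contact_force: [-0.6, -0.2, 0.6]
opening: 1.003
```

Close on the post.

drive_tool:
  rows:
    - [0.05, 0.15, -0.2, 0, 0, 0]
    - [0.05, 0.15, -0.2, 0, 0, 0]
    - [0.05, 0.15, -0.2, 0, 0, 0]
    - [0.05, 0.15, -0.2, 0, 0, 0]
    - [0.05, 0.15, -0.2, 0, 0, 0]
  hand: 0
  grip_force: 60

```text
time_s: 18.25
ee_pos: [434.4, 196.9, 38.1]
eef_rot: [[0.001, 0.452, 0.892], [-0.0, 0.892, -0.452], [-1.0, 0.0, 0.001]]
contact_force: [-1.7, -0.7, 5.6]
opening: 0.338
```

Run:
```python
from h import *
s=bot.get_state(); print(np.round(s['ee_pos'],1),s['opening'],np.round(s['contact_force'],2))
p=viewer.camera('wrist'); save(p,'w3')
```

```text
[434.4 196.9  38.1] 0.3381660168376704 [-1.71 -0.68  5.55]
```

View pics/w3.png

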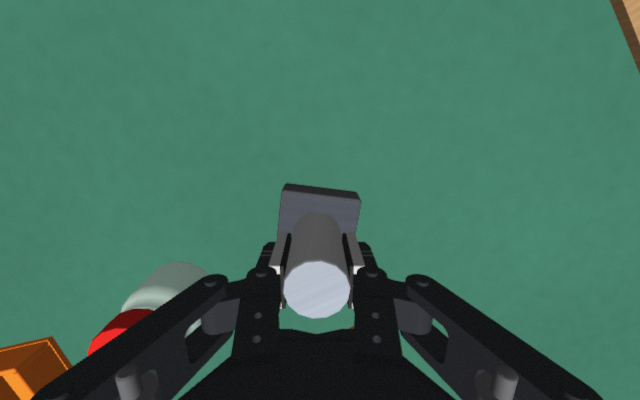

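drive_tool:
  rows:
    - [0, 0, 3, 0, 0, 0]
    - [0, 0, 7, 0, 0, 0]
    - [0, 0, 10, 0, 0, 0]
    - [0, 0, 11, 0, 0, 0]
    - [0, 0, 11, 0, 0, 0]

```text
time_s: 18.92
ee_pos: [433.7, 196.8, 147.2]
eef_rot: [[-0.0, 0.452, 0.892], [-0.001, 0.892, -0.452], [-1.0, -0.001, 0.0]]
contact_force: [0.8, 0.5, -7.7]
opening: 0.333
```

Run:
```python
from h import *
s=bot.get_state(); print(np.round(s['ee_pos'],1),s['opening'],np.round(s['contact_force'],2))
p=viewer.camera('wrist'); save(p,'w4')
p=viewer.camera('scene'); save(p,'s4')
```

```text
[433.7 196.8 147.2] 0.3330095064134422 [ 0.79  0.46 -7.74]
```

View pics/w4.png

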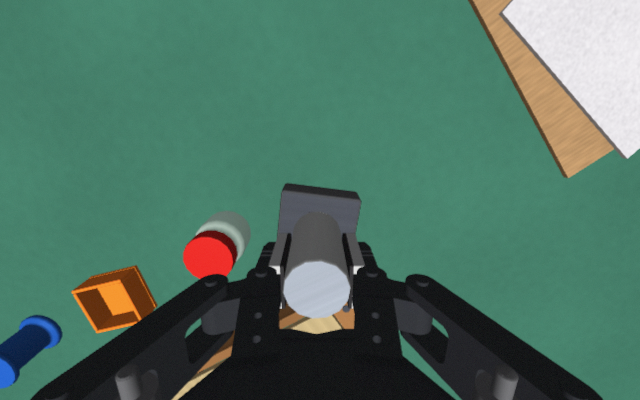

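View pics/s4.png

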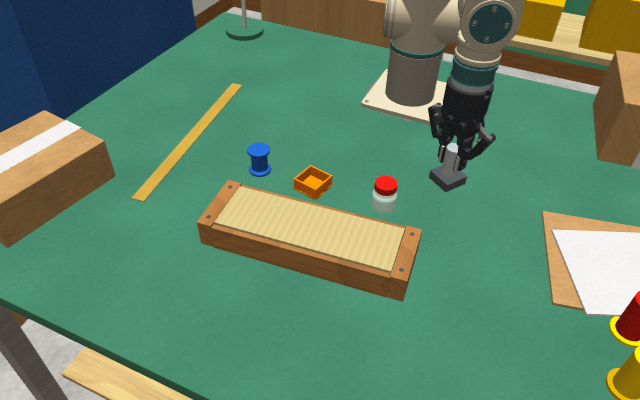

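drive_tool:
  rows:
    - [3, -4.5, 0.5, 0, 0, 0.12]
    - [6, -9, 0.5, 0, 0, 0.25]
    - [9, -13.5, 0.5, 0, 0, 0.4]
    - [12, -18, 0.5, 0, 0, 0.5]
    - [15, -22.5, 0.5, 0, 0, 0.6]

```text
time_s: 19.65
ee_pos: [581.9, -29.8, 148.5]
eef_rot: [[-0.006, -0.134, 0.991], [-0.002, 0.991, 0.134], [-1.0, -0.001, -0.006]]
contact_force: [0.4, 0.9, -7.4]
opening: 0.337
```

drive_tool:
  rows:
    - [2, -3, 0, 0, 0, 0.05]
    - [3.3, -4.9, -1, 0, 0, 0.07]
    - [3.3, -4.9, -2, 0, 0, 0.07]
    - [3.3, -4.9, -3, 0, 0, 0.07]
    - [3.3, -4.9, -3, 0, 0, 0.07]

```text
time_s: 20.27
ee_pos: [612.4, -77.5, 116.1]
eef_rot: [[-0.011, -0.204, 0.979], [-0.001, 0.979, 0.204], [-1.0, 0.001, -0.01]]
contact_force: [0.8, -0.1, -6.9]
opening: 0.336
```

Run:
```python
from h import *
s=bot.get_state(); print(np.round(s['ee_pos'],1),s['opening'],np.round(s['contact_force'],2))
R=np.array(s['eef_rot'])
p=viewer.camera('wrist'); save(p,'w5')
H=np.array(p['hand_eye'])
for l in ['anvil','panel_mid','panel_right']:
    for d in viewer.pinpoint(p,l)[:1]:
        c=H[:3,:3]@d['position']+H[:3,3]; print(l,d['score'],np.round(R@c+s['ee_pos'],1))
p=viewer.camera('scene'); save(p,'s5')
for l in ['anvil','panel_mid','panel_right']:
        print(l,[(round(d['score'],2),np.round(world(p,d['position'])).tolist()) for d in viewer.pinpoint(p,l)[:2]])
```

```text
[612.4 -77.5 116.1] 0.33559171356561124 [ 0.76 -0.08 -6.91]
anvil 0.76 [610.7 -77.6  74.6]
panel_mid 0.77 [608.1 -10.2  58.1]
panel_right 0.92 [ 625.5 -180.3   59.6]
anvil [(0.7, [615.0, -75.0, 86.0])]
panel_mid [(0.9, [615.0, -8.0, 60.0])]
panel_right [(0.61, [627.0, -179.0, 59.0]), (0.42, [435.0, 82.0, 2.0])]
```

View pics/w5.png

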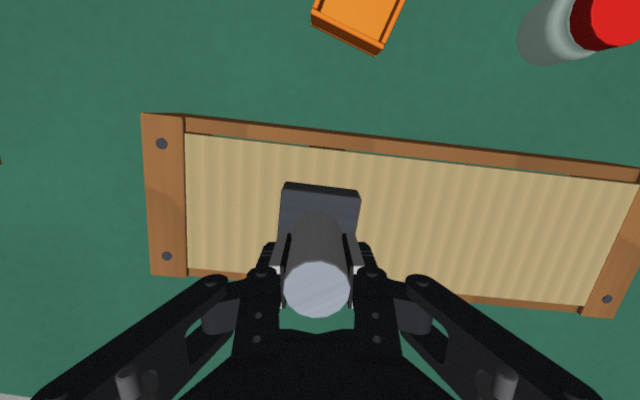

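View pics/s5.png

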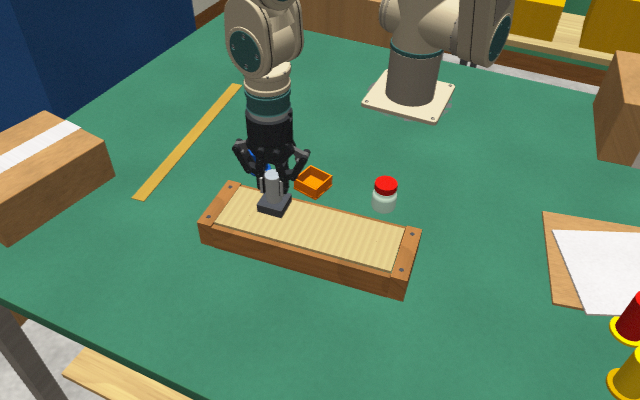

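drive_tool:
  rows:
    - [0.4, 0.05, -0.5, 0, -0.011, 0]
    - [0.4, 0.05, -1, 0, -0.011, 0]
    - [0.4, 0.05, -1.4, 0, -0.011, 0]
    - [0.4, 0.05, -1.4, 0, -0.011, 0]

```text
time_s: 21.18
ee_pos: [618.6, -78.1, 104.2]
eef_rot: [[0.005, -0.203, 0.979], [-0.002, 0.979, 0.203], [-1.0, -0.003, 0.004]]
contact_force: [-0.5, 0.2, -7.3]
opening: 0.337
```

drive_tool:
  rows:
    - [0, 0, -0.1, 0, 0, 0]
    - [0, 0, -0.2, 0, 0, 0]
    - [0, 0, -0.2, 0, 0, 0]

```text
time_s: 21.55
ee_pos: [618.5, -78.1, 102.2]
eef_rot: [[0.005, -0.203, 0.979], [-0.002, 0.979, 0.203], [-1.0, -0.003, 0.004]]
contact_force: [0.3, 0.4, -7.8]
opening: 0.339
```

drive_tool:
  rows:
    - [0, 0, -0.1, 0, 0, 0]
    - [0, 0, -0.1, 0, 0, 0]
    - [0, 0, -0.1, 0, 0, 0]

```text
time_s: 21.92
ee_pos: [618.6, -78.1, 101.3]
eef_rot: [[0.005, -0.203, 0.979], [-0.002, 0.979, 0.203], [-1.0, -0.003, 0.005]]
contact_force: [-0.2, -0.3, -7.1]
opening: 0.337
```

drive_tool:
  rows:
    - [0, 0, -0.1, 0.002, 0.004, 0]
    - [0, 0, -0.2, 0.002, 0.004, 0]
    - [0, 0, -0.2, 0.002, 0.004, 0]

```text
time_s: 22.3
ee_pos: [618.4, -78.1, 99.1]
eef_rot: [[0.001, -0.203, 0.979], [-0.0, 0.979, 0.203], [-1.0, -0.0, 0.001]]
contact_force: [-0.2, -0.8, -7.4]
opening: 0.336
```

drive_tool:
  rows:
    - [0, 0, -0.1, 0, 0, 0]
    - [0, 0, -0.1, 0, 0, 0]
    - [0, 0, -0.1, 0, 0, 0]

```text
time_s: 22.68
ee_pos: [618.6, -78.2, 98.3]
eef_rot: [[0.001, -0.203, 0.979], [-0.0, 0.979, 0.203], [-1.0, -0.0, 0.001]]
contact_force: [-0.4, -0.8, -5.0]
opening: 0.335
```

Touching; load is transferring with almost no sinking.

drive_tool:
  rows:
    - [0, 0, -0.05, 0, 0, 0]
    - [0, 0, -0.05, 0, 0, 0]
    - [0, 0, -0.05, 0, 0, 0]

```text
time_s: 23.05
ee_pos: [618.6, -78.2, 98.1]
eef_rot: [[0.001, -0.203, 0.979], [-0.0, 0.979, 0.203], [-1.0, -0.0, 0.001]]
contact_force: [-0.9, 0.0, -3.2]
opening: 0.339
```

drive_tool:
  rows:
    - [0, 0, -0.05, 0, 0, 0]
    - [0, 0, -0.05, 0, 0, 0]
    - [0, 0, -0.05, 0, 0, 0]

```text
time_s: 23.42
ee_pos: [618.6, -78.2, 97.9]
eef_rot: [[0.001, -0.203, 0.979], [-0.0, 0.979, 0.203], [-1.0, -0.001, 0.001]]
contact_force: [-1.3, -0.0, -0.7]
opening: 0.336
```

drive_tool:
  rows:
    - [0, 0, 0, 0, 0, 0]
    - [0, 0, 0, 0, 0, 0]
    - [0, 0, 0, 0, 0, 0]
    - [0, 0, 0, 0, 0, 0]
    - [0, 0, 0, 0, 0, 0]
  hand: 1

```text
time_s: 24.05
ee_pos: [618.7, -78.2, 97.9]
eef_rot: [[0.002, -0.203, 0.979], [-0.0, 0.979, 0.203], [-1.0, -0.001, 0.001]]
contact_force: [0.3, -0.1, -0.3]
opening: 0.999
```

drive_tool:
  rows:
    - [0, 0, 1, 0, 0, 0]
    - [0, 0, 3, 0, 0, 0]
    - [0, 0, 6, 0, 0, 0]
    - [0, 0, 10, 0, 0, 0]
    - [0, 0, 13, 0, 0, 0]

```text
time_s: 24.68
ee_pos: [619.4, -78.3, 230.7]
eef_rot: [[0.004, -0.203, 0.979], [-0.001, 0.979, 0.203], [-1.0, -0.002, 0.004]]
contact_force: [0.0, -0.2, -0.2]
opening: 1.0
```

Run:
```python
from h import *
s=bot.get_state(); print(np.round(s['ee_pos'],1),s['opening'],np.round(s['contact_force'],2))
R=np.array(s['eef_rot'])
p=viewer.camera('wrist'); save(p,'w6')
H=np.array(p['hand_eye'])
for l in ['anvil','anvil_post','panel_mid']:
    for d in viewer.pinpoint(p,l)[:1]:
        c=H[:3,:3]@d['position']+H[:3,3]; print(l,d['score'],np.round(R@c+s['ee_pos'],1))
p=viewer.camera('scene'); save(p,'s6')
for l in ['anvil','anvil_post','panel_mid']:
        print(l,[(round(d['score'],2),np.round(world(p,d['position'])).tolist()) for d in viewer.pinpoint(p,l)[:2]])
```

```text
[619.4 -78.3 230.7] 1.0003050314507351 [ 0.04 -0.17 -0.18]
anvil 0.79 [617.9 -79.2  60.4]
anvil_post 0.75 [617.9 -77.2 111.2]
panel_mid 0.89 [607.5 -10.   58. ]
anvil [(0.85, [620.0, -76.0, 62.0])]
anvil_post [(0.69, [613.0, -79.0, 114.0])]
panel_mid [(0.71, [614.0, -10.0, 60.0]), (0.44, [617.0, -78.0, 63.0])]
```

View pics/w6.png

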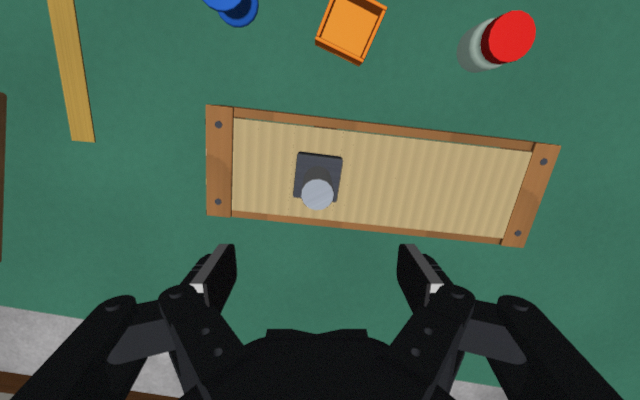

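View pics/s6.png

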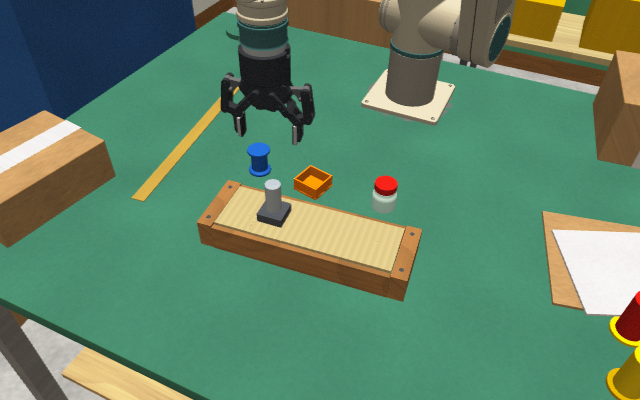

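The anvil stands upright on the panel at about (318,180) in the wrist view. It is centred across the panel's width, and the gripper is clear. I'm handing in.

```bash
python3 -c "
from cell import bot
print(bot.close_job())"
```

```text
the job is handed in; nothing more can be done
None
```

I found the bearer, stood the anvil upright on the panel over it, and handed the job in after about 25 s of the 67 s allowed. No verdict was reported.

- **Finding the bearer:** I pressed along the panel with the shut fingertips; the highest reading was 9.5 N. Away from the bearer the panel gave about 1.2–1.5 mm/N. Between about y = -50 and -105 mm it gave 0.08–0.22 mm/N. I put the bearer's middle at about y = -77 mm, roughly 69 mm from the panel's middle towards `panel_right`.
- **Placing the anvil:** I gripped it by the post, turned it so its foot lined up with the deck, and lowered it in small steps at about (618, -78) mm. The load came off the wrist within about 0.5 mm of first contact, so it is supported. I then released it and withdrew.
- **Last checks:**
  - The wrist camera put the foot at z ≈ 60 mm, and the scene camera at 62 mm.
  - Both pictures show the anvil upright, the jar, spool and tray where they were, and the gripper clear.
- **Disagreements:**
  - The two cameras put the panel's middle 6–7 mm apart in x, which is still well inside the 34 mm tolerance.
  - One sliding reading at y = -107 mm looked softer (0.67 mm/N) than a repeat press there (0.22 mm/N). I used the repeat press.
  - The scene camera's estimates put the post about 7 mm off the foot in x, while the wrist camera showed it straight. I took the scene figure as estimation error.

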